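Seal the sugar tub by running a fingertip round its lid

ROBOT

A 6-joint arm with a two-finger parallel gripper is mounted at the origin on a cart in front of the work surface, level with it; the furniture and walls round the work are solid. World frame = base frame: x ahead of the robot, y to its left, z up, the work surface at z = 0. Lengths are in mm, angles in degrees, forces in N, time in s.
With the tool pointing down it reaches from about 350 to 850 mm from the base axis. Payload 8.1 kg.
Tool frame: the origin (TCP) lies at the very end of the fingers, on their centre line; the grasp point (between the pads) lies 19 mm behind it; z points along the fingers, y is the line along which they close (so a half turn about z gives the same grasp; the last joint's range is limited). The gripper opens to 85 mm and grips with 20 to 120 N. Pads are 22 mm wide; open, the fingers measure 114 mm over their backs; the gripper's body (76 mm by 85 mm) begins 54 mm behind the grasp point. The pads swing forward as they close: fully open they stand 13 mm farther back than shut.
Start: joints at [-4.893, 7.471, 85.268, -0, 87.261, -4.893], TCP at [600.004, 0.022, 194.092] pointing down, gripper open.
Joint ranges: [-169.43, 169.43], [-51.17, 129.36], [1.28, 143.12], [-76.62, 256.62], [0, 156.53], [-152.29, 152.29]. Speed limits (degrees/s): [136.94, 136.94, 159.86, 180, 180, 180].

INTERFACE

Orientations are given as [roll, pitch, yaw] about the fixed x, y, z axes, in that order (R = Rz(yaw) Ry(pitch) Rx(roll)).
In Python, from bench import sense, eyes, job, models gives the robot as it stands. The module is installed in compiled form; this text tells all that it offers.
- The arm moves only by the tool apply_moves, never from a script. Its argument "rows" is a list of rows, each a list of 6 numbers: the shift along the tool's x, y, z in mm, then the turn, a rotation vector about the tool's x, y, z in rad. In form: [[dx, dy, dz, rx, ry, rz], ...]. A call has exactly 5 rows; each row shifts and turns the commanded pose from where the row before left it, along the tool's axes as they then stand; what a row does not reach is not made up. A row lasts 1/8 s, in which the tool goes at most 62.5 mm and 10.7 degrees, less where a joint would pass 70% of its speed; a pose out of reach is approached as far as the arm can. A call is refused whole if a number of a shift passes 62.5 or a number of a turn 0.188, either way. A call with a gripper value outside its range is refused whole. "fingers" is the finger opening in mm, from 0 to 85.4, set as the call begins (left out, the last holds). The fingers move at their own pace and stop on an object; "grip_force" is the grip in N (left out, the last holds). Time passes only in rows, so rows that do not move let the fingers close, or fill a call up. It gives the time, the measured TCP pose, the force, the opening and the grip force at its end, in the units of the state.
- sense(): the state, without advancing time (a new reading comes with each control period).
- eyes.snapshot(name): name is "scene" or "side" or "wrist"; returns (picture, depth): 400x640x3 uint8, red, green, blue; 400x640 float32, mm along the optical axis (not along the pixel's ray), 0 where there is no reading.
- eyes.get_calibration(name): a dict with "intrinsics" (3x3 intrinsics, pixels), "D" ([k1, k2, p1, p2, k3] as OpenCV has them; the pictures are not rectified), "R" (3x3) and "t" (3): a world point X has camera coordinates R X + t; the wrist camera has in their place "mount" (4x4, takes a point from camera to tool coordinates, whose origin is the TCP and whose axes are the flange's). Camera axes: x right, y down, z forward; pixel columns grow to the right and rows downward; lengths in mm; the calibration is good to about 2 mm. A picture is of the moment at which its call begins: read the wrist's pose just before it. get_calibration takes no time and is no camera call.
- job.hand_in(): hands the job in; it is judged then, once.
Trained networks look in the newest picture that a camera, given by its name, has taken for a name from the list of things; names that differ only in an ending like _2 or _b are one class to them, and where a whole thing is asked for, a point or a joint stands for the part that bears it (a point fixed in the world has none). Each returns a list of dicts, best first, with "confidence" (0 to 1); they miss things now and then, are a little off and sometimes report something else, mostly with a low value. They report only what shows in the picture. A call takes as long as a camera call.
- models.boxes_of(name, camera): "xyz" ([x, y, z] in mm, in world coordinates, good to about 4 mm: the middle of the surface that is visible of it).
- models.cut_out(name, camera): "pixels" (400x640 bool, what is visible of it).
- models.place_of(name, camera): "xyz" ([x, y, z] in mm, in world coordinates, good to about 4 mm: a listed point, or the origin of a listed thing).
The state is a dict: "time": time; "joint_pos": joint angles; "qd": joint speeds; "joint_efforts": joint torques, N m; "tool_pos": TCP position; "tcp_rot": TCP orientation; "ft_force": force on the tool from outside, world axes, zero at the start; "wrist_torque": the same for the moment, N m; "finger_gap": finger opening in mm; "grip_force": force on a finger pad.
Only numpy, scipy, OpenCV 4.12 (cv2) and the standard library are available. Lean on these libraries where they do the work, as an engineer would, in place of code of your own. Each camera call takes 0.05 s, during which the arm holds its last target. There are 200 camera calls.

TASK

The blue lid of the sugar tub is only resting on its seal. Starting at the corner with the pull tab, run the closed fingertips clockwise (seen from above) along the raised bead all the way round the lid, right back to the tab, pressing lightly so the air is driven out ahead and the lid ends fully home all round. Do not lift the lid, push the tub about or disturb the red-lidded tub and the other things, and move clear when done.

Things in the scene. Friction and masses are not known exactly. Their poses are not given: they have to be found in the camera images.
- tub: white storage tub, full, about 1.5 kg, loose: 124 (x) x 88 (y) mm, rim 60 mm above its base. Origin: centre of the underside, z up. The seal under the lid resists: 3 to 15 N on the bead (13 N is plenty) at a corner or edge sinks that part and it stays down, while the lid rocks as one piece. Lid fully home: bead crown 66 mm above the tub base all round
- lid: blue stiff, slippery lid, 144 (x) x 108 (y) mm; a pull tab sticks out 22 mm at its +x +y corner, 3 mm below the crown. The raised round bead, 6 mm wide, has its crown on a rounded rectangle 108 x 72 mm (corner radius 10), 18 mm inside the lid's edge. Origin: centre of the underside, 6 mm under the crown; axes as the tub's. Sits crooked, 3.5 to 8 mm too high, 2 mm play
- red_tub: the same kind of tub (1.2 kg) with a red lid, already shut; loose. Origin: centre of the underside; 66 mm tall
- spice_a: green-labelled spice jar with black cap, 45 mm across, 105 mm tall; origin: underside
- spice_b: second spice jar with black cap, orange-green label, 44 mm across, 105 mm tall; origin: underside
- lemon: lemon, 71 x 53 x 51 mm; origin: underside
- spoons: ring of metal measuring spoons, 77 x 120 x 15 mm, lying; origin: underside
- spoon: wooden spoon, 310 x 47 x 14 mm, lying; origin: underside
- cutter: fluted round metal pastry cutter, 67 mm across, 35 mm tall; origin: underside
- tab_corner (a point): point on the crown of the lid's bead, corner with the pull tab (lid +x +y); number 1 of 8 clockwise seen from above
- edge_1 (a point): point on the crown of the lid's bead, middle of the +x edge; number 2 of 8 clockwise seen from above
- corner_1 (a point): point on the crown of the lid's bead, corner +x -y; number 3 of 8 clockwise seen from above
- edge_2 (a point): point on the crown of the lid's bead, middle of the -y edge; number 4 of 8 clockwise seen from above
- corner_2 (a point): point on the crown of the lid's bead, corner -x -y, across from the tab; number 5 of 8 clockwise seen from above
- edge_3 (a point): point on the crown of the lid's bead, middle of the -x edge; number 6 of 8 clockwise seen from above
- corner_3 (a point): point on the crown of the lid's bead, corner -x +y; number 7 of 8 clockwise seen from above
- edge_4 (a point): point on the crown of the lid's bead, middle of the +y edge; number 8 of 8 clockwise seen from above

How it is judged (in metres and radians):
On the way, in this order (a step that is already met when the one before it is completed fails the run):
1. fingertips press on the bead at the tab corner (horizontal distance between the grasp point and tab_corner below 0.015 m and contact force between the fingers and lid above 0.8 N), for 0.1 s.
2. fingertips press on the bead at the edge after it (horizontal distance between the grasp point and edge_1 below 0.015 m and contact force between the fingers and lid above 0.8 N), for 0.1 s.
3. fingertips press on the bead at the second corner (horizontal distance between the grasp point and corner_1 below 0.015 m and contact force between the fingers and lid above 0.8 N), for 0.1 s.
4. fingertips press on the bead at the next edge (horizontal distance between the grasp point and edge_2 below 0.015 m and contact force between the fingers and lid above 0.8 N), for 0.1 s.
5. fingertips press on the bead at the corner opposite the tab (horizontal distance between the grasp point and corner_2 below 0.015 m and contact force between the fingers and lid above 0.8 N), for 0.1 s.
6. fingertips press on the bead at the third edge (horizontal distance between the grasp point and edge_3 below 0.015 m and contact force between the fingers and lid above 0.8 N), for 0.1 s.
7. fingertips press on the bead at the last corner (horizontal distance between the grasp point and corner_3 below 0.015 m and contact force between the fingers and lid above 0.8 N), for 0.1 s.
8. fingertips press on the bead at the edge that leads back to the tab (horizontal distance between the grasp point and edge_4 below 0.015 m and contact force between the fingers and lid above 0.8 N), for 0.1 s.
9. fingertips are back on the bead at the tab corner (all of step 1), for 0.1 s.
At the end, for the whole second after the job is handed in: the crown of the bead at every corner and edge middle is at most 2.2 mm above its seated height (66 mm over the tub's base), lid at rest; the tub stands upright within 30 mm of its start, the red tub within 15 mm, the lemon within 30 mm, other bystanders within 20 mm (z of each of tab_corner, edge_1, corner_1, edge_2, corner_2, edge_3, corner_3, edge_4 in the frame of tub below 0.0682 m and z of lid in the frame of tub above 0.057 m and angle between tub's own z axis and vertical below 0.05 rad and height (world z) of tub below 0.006 m and distance of each of tub, lemon from where it was at the start of the episode below 0.03 m and linear speed of lid below 0.02 m/s and distance of red_tub from where it was at the start of the episode below 0.015 m and distance of each of spice_a, spice_b, spoons, spoon, cutter from where it was at the start of the episode below 0.02 m); the robot touches nothing.
It fails at once if the lid is lifted off its seal (z of lid in the frame of tub above 0.074 m).
It fails at once if the lid is pressed hard (over 50 N) (contact force between the fingers and lid above 50 N).
It fails at once if the tub is lifted, tipped or pushed over 30 mm (height (world z) of tub above 0.01 m or angle between tub's own z axis and vertical above 0.12 rad or distance of tub from where it was at the start of the episode above 0.03 m).
It fails at once if the red tub or another bystander is disturbed (distance of red_tub from where it was at the start of the episode above 0.015 m or distance of any of spice_a, spice_b, spoons, spoon, cutter from where it was at the start of the episode above 0.02 m or distance of lemon from where it was at the start of the episode above 0.03 m).
It also fails if it takes over 58 s, if anything falls off the work surface, if the arm or the gripper's body presses on something with over 40 N, if the wrist force passes 120 N, or if a joint passes its speed limit or range.

## Working session

There is one attempt and no reset: what is moved stays moved. The work goes in short steps, Python scripts to look and compute and a tool call to move; the robot and the scene stay as the last step left them, time stands still between calls to the robot, and variables do not carry over. Pictures are saved under pics/ and viewed, at most 10 in all, crops included, and the job is handed in when it is done.

Besides the shell and the picture viewer there is one more tool, called after "Emit:" as name([rows], argument=value, ...), one row to a line, values as JSON. apply_moves: Moves the arm, as the interface text tells. Its arguments: {"type":"object","properties":{"rows":{"type":"array"},"fingers":{"type":"number"},"grip_force":{"type":"number"}},"required":["rows"]}

```bash
mkdir -p pics
cat > h.py <<'E'
from bench import sense, eyes, job, models
import numpy as np, cv2
def snap(n,f=None):
    im,d=eyes.snapshot(n)
    if f: cv2.imwrite('pics/'+f,im[:,:,::-1])
    return im,d
def world(n,uv,z):
    c=eyes.get_calibration(n);K=np.array(c['intrinsics']);D=np.array(c['D']);R=np.array(c['R']);t=np.array(c['t']).ravel()
    p=cv2.undistortPoints(np.array(uv,float).reshape(-1,1,2),K,D).reshape(-1,2)
    z=np.asarray(z).reshape(-1,1)
    return (np.c_[p,np.ones(len(p))]*z-t)@R
E
python3 - <<'E'
from h import *
np.set_printoptions(precision=1,suppress=True)
for n in('scene','side'):
    im,d=snap(n,n+'1.png')
    for k in ['tub','lid','red_tub','tab_corner','corner_1','corner_2','corner_3']+(['spice_a','lemon','spoons','spoon','cutter'] if n=='scene' else []):
        print(n,k,[(np.array(r['xyz']),round(r['confidence'],2)) for r in models.place_of(k,n)[:2]])
    c=models.cut_out('lid',n)
    if c:
        v,u=np.nonzero(c[0]['pixels']&(d>0));P=world(n,np.c_[u,v],d[v,u])
        P=P[(P[:,2]>55)&(P[:,2]<90)]
        print(len(P),P.mean(0),cv2.minAreaRect(P[:,:2].astype(np.float32)),np.percentile(P[:,2],[2,50,98]))
print(sense())
E
```

```text
scene tub [(array([513.7, 111.6,  74.6]), 0.61), (array([776.7, -37.7,  -1.5]), 0.59)]
scene lid []
scene red_tub []
scene tab_corner [(array([597.7, 181.6,  75.7]), 0.55), (array([514.2, 111. ,  72.3]), 0.43)]
scene corner_1 [(array([516.2, 111.4,  73.8]), 0.75), (array([636.1, 125.2,  74.8]), 0.7)]
scene corner_2 [(array([516.2, 111.4,  73.8]), 0.75), (array([636.1, 125.2,  74.8]), 0.7)]
scene corner_3 [(array([516.2, 111.4,  73.8]), 0.75), (array([636.1, 125.2,  74.8]), 0.7)]
scene spice_a [(array([778.6,  75. ,   2.1]), 0.75), (array([773.7, 162.1,   5.1]), 0.58)]
scene lemon [(array([ 747.4, -257.7,    3.2]), 0.9)]
scene spoons [(array([398.8, -25.9,  -0.8]), 0.86)]
scene spoon [(array([475.1, 286.9,   2. ]), 0.91)]
scene cutter [(array([779.8, -37.5,  -1.1]), 0.75)]
1395 [572.1 109.4  68.2] ((576.3675537109375, 123.28414916992188), (152.69346618652344, 117.62598419189453), 38.32306671142578) [56.9 69.1 72.9]
side tub [(array([579.1, 122.8,  65.2]), 0.74), (array([581.4, 120.6,  -0.2]), 0.68)]
side lid [(array([578.9, 122.2,  66.9]), 0.92), (array([472.4, 290.8,   3.6]), 0.59)]

[... 272 characters left out ...]
.9,  73.1]), 0.76), (array([516.2, 112.2,  70.8]), 0.76)]
side corner_3 [(array([631.6, 129.9,  73.1]), 0.76), (array([516.2, 112.2,  70.8]), 0.76)]
1847 [572.  112.3  69.3] ((575.9920654296875, 129.14524841308594), (160.37075805664062, 122.73860931396484), 38.826934814453125) [57.1 70.2 74.3]
{'time': 1.15, 'joint_pos': array([-4.9,  7.5, 85.3, -0. , 87.3, -4.9]), 'qd': array([-0.1,  0. ,  0. ,  0.1,  0. , -0. ]), 'joint_efforts': array([  0. , -56.9, -50.1,  -0. ,   0. ,  -0. ]), 'tool_pos': array([600. ,   0. , 194.1]), 'tcp_rot': array([180.,   0.,  90.]), 'ft_force': array([-0.7,  0.5,  0.1]), 'wrist_torque': array([-0. ,  0. ,  0.1]), 'grip_force': 0.0, 'finger_gap': 85.22815897667229}
```

View pics/scene1.png

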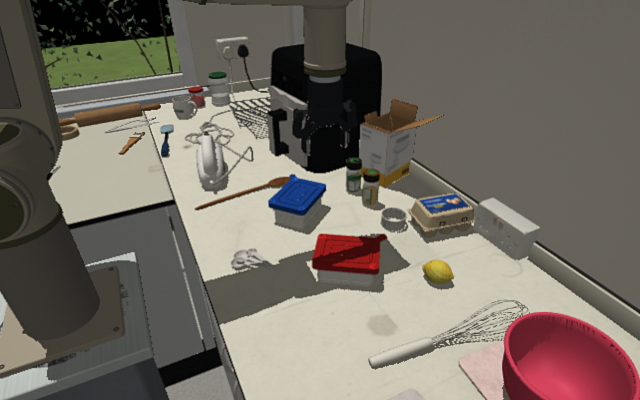

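View pics/side1.png

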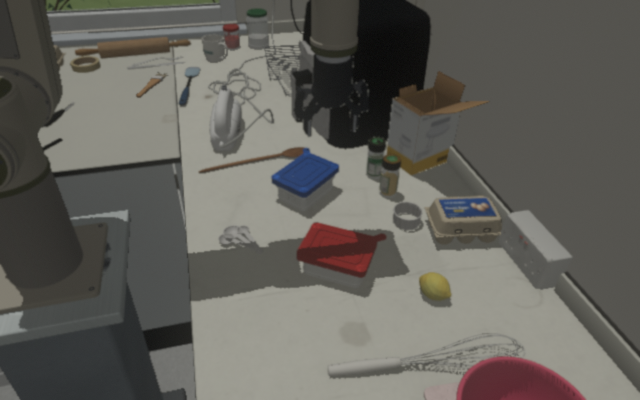

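Emit:
apply_moves([
  [20,0,0,0,0,0],
  [20,0,0,0,0,0],
  [10,0,0,0,0,0],
  [0,0,0,0,0,0],
  [0,0,0,0,0,0],
], fingers=0, grip_force=20)

```text
time: 1.78
tool_pos: [600.0, 50.0, 194.1]
tcp_rot: [-180.0, 0.0, 90.0]
ft_force: [0.1, -0.1, -1.4]
finger_gap: 0.0
grip_force: 0.0
```

Both views: blue lid at about (300,193) / (306,172), long axis diagonal; the red tub and jars are well clear. Closer look from the wrist.

```bash
cat >> h.py <<'E'
from scipy.spatial.transform import Rotation as Ro
def wworld(uv,z,s):
    c=eyes.get_calibration('wrist');K=np.array(c['intrinsics']);D=np.array(c['D']);M=np.array(c['mount'])
    p=cv2.undistortPoints(np.array(uv,float).reshape(-1,1,2),K,D).reshape(-1,2)
    P=np.c_[p,np.ones(len(p))]*np.asarray(z).reshape(-1,1)
    P=P@M[:3,:3].T+M[:3,3]
    return P@Ro.from_euler('xyz',s['tcp_rot'],degrees=True).as_matrix().T+s['tool_pos']
E
python3 - <<'E'
from h import *
np.set_printoptions(precision=1,suppress=True)
s=sense();im,d=snap('wrist','w1.png')
for k in ['tub','lid','tab_corner','edge_1','corner_1','corner_2','corner_3']:
    print(k,[(np.array(r['xyz']),round(r['confidence'],2)) for r in models.place_of(k,'wrist')[:3]])
c=models.cut_out('lid','wrist')
if c:
    v,u=np.nonzero(c[0]['pixels']&(d>0));P=wworld(np.c_[u,v],d[v,u],s)
    P=P[(P[:,2]>55)&(P[:,2]<90)];np.save('P.npy',P)
    print(len(P),P.mean(0),cv2.minAreaRect(P[:,:2].astype(np.float32)),np.percentile(P[:,2],[2,50,98]))
E
```

```text
tub []
lid [(array([578.3, 120.3,  62.7]), 0.72), (array([772.6, 158.9,  -1.6]), 0.4)]
tab_corner [(array([593.7, 178.5,  72.4]), 0.92)]
edge_1 [(array([598.8,  89.9,  77.2]), 0.85), (array([556.5, 151.4,  76.7]), 0.8), (array([621.5, 156.5,  67.9]), 0.61)]
corner_1 [(array([559.7,  61.1,  72. ]), 0.93), (array([512.4, 119.9,  71.6]), 0.64), (array([632.7, 126.9,  75.9]), 0.6)]
corner_2 [(array([559.7,  61.1,  72. ]), 0.93), (array([512.4, 119.9,  71.6]), 0.64), (array([632.7, 126.9,  75.9]), 0.6)]
corner_3 [(array([559.7,  61.1,  72. ]), 0.93), (array([512.4, 119.9,  71.6]), 0.64), (array([632.7, 126.9,  75.9]), 0.6)]
21387 [577.4 124.6  68.5] ((575.7942504882812, 122.0013427734375), (144.5480499267578, 108.8276138305664), 38.31572341918945) [66.  68.3 71.8]
```

View pics/w1.png

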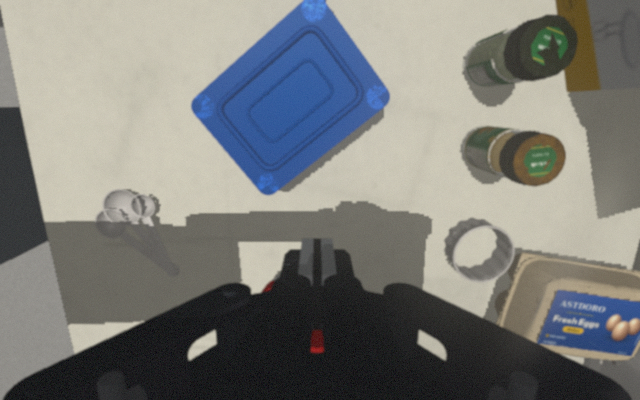

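Wrist view: lid with its bead ring visible, centre about (290,97), tab corner at top (315,5), free space around. Now fit bead heights.

Run:
```python
import numpy as np
np.set_printoptions(precision=1,suppress=True)
P=np.load('P.npy');c=np.array([575.8,122]);a=np.radians(38.3)
R=np.array([[np.cos(a),-np.sin(a)],[np.sin(a),np.cos(a)]])
L=(P[:,:2]-c)@R
k=(abs(L[:,0])<70)&(abs(L[:,1])<52);
A=np.c_[L,np.ones(len(L))]
co=np.linalg.lstsq(A[k],P[k,2],rcond=None)[0];print(co)
res=P[:,2]-A@co
# signed distance from crown rounded rect
q=abs(L)-np.array([44,26]);sd=np.linalg.norm(np.maximum(q,0),axis=1)+np.minimum(q.max(1),0)-10
for lo in np.arange(-12,18,2):
    m=(sd>=lo)&(sd<lo+2);print(lo,m.sum(),round(np.median(res[m]),2),end=' | ')
print()
for n,p in zip('t e1 c1 e2 c2 e3 c3 e4'.split(),[(51,33),(54,0),(51,-33),(0,-36),(-51,-33),(-54,0),(-51,33),(0,36)]):
    m=np.linalg.norm(L-p,axis=1)<4
    print(n,R@p+c,'plane',co@[*p,1],'p90',np.percentile(P[m,2],[50,95]))
```

```text
[ 0.  -0.  68.5]
-12 763 -0.33 | -10 797 -0.37 | -8 831 -0.33 | -6 869 -0.39 | -4 1066 0.58 | -2 1008 2.42 | 0 902 2.27 | 2 864 0.11 | 4 1051 -0.35 | 6 1079 -0.34 | 8 1114 -0.36 | 10 1145 -0.36 | 12 1186 -0.41 | 14 1219 -0.38 | 16 1124 -0.4 | 
t [595.4 179.5] plane 68.42144331717633 p90 [70.5 72.1]
e1 [618.2 155.5] plane 69.06981213247583 p90 [70.8 72.6]
c1 [636.3 127.7] plane 69.65072182860938 p90 [71.6 72.9]
e2 [598.1  93.7] plane 69.13319561167293 p90 [70.9 72. ]
c2 [556.2  64.5] plane 68.50391680278803 p90 [70.4 72. ]
e3 [533.4  88.5] plane 67.85554798748852 p90 [69.7 71.1]
c3 [515.3 116.3] plane 67.27463829135498 p90 [68.9 70.6]
e4 [553.5 150.3] plane 67.79216450829142 p90 [69.9 71.6]
```

Emit:
apply_moves([
  [45,-2,30,0,0,0],
  [45,-2,40,0,0,0],
  [39,0,34,0,0,0],
  [0,0,5,0,0,0],
  [0,0,5,0,0,0],
])

```text
time: 2.85
tool_pos: [596.3, 178.7, 80.3]
tcp_rot: [180.0, 0.0, 90.0]
ft_force: [0.0, -0.2, 0.7]
finger_gap: -0.1
grip_force: 0.0
```

Emit:
apply_moves([
  [0,0,4,0,0,0],
  [0,0,3,0,0,0],
  [0,0,1,0,0,0],
  [0,0,0,0,0,0],
  [0,0,0,0,0,0],
])

```text
time: 3.48
tool_pos: [596.1, 179.0, 72.3]
tcp_rot: [180.0, -0.0, 90.0]
ft_force: [-0.0, 1.0, -0.7]
finger_gap: -0.2
grip_force: 0.0
```

Emit:
apply_moves([
  [0,0,0.5,0,0,0],
  [0,0,0.5,0,0,0],
  [0,0,0.5,0,0,0],
  [0,0,0,0,0,0],
  [0,0,0,0,0,0],
])

```text
time: 4.1
tool_pos: [596.0, 179.0, 70.6]
tcp_rot: [-180.0, -0.0, 90.0]
ft_force: [0.1, -0.5, -0.0]
finger_gap: -0.1
grip_force: 0.0
```

Emit:
apply_moves([
  [0,0,0.5,0,0,0],
  [0,0,0.5,0,0,0],
  [0,0,0.5,0,0,0],
  [0,0,0,0,0,0],
  [0,0,0,0,0,0],
])

```text
time: 4.72
tool_pos: [596.0, 179.0, 69.1]
tcp_rot: [180.0, 0.0, 90.0]
ft_force: [0.5, 0.4, 0.0]
finger_gap: -0.4
grip_force: 0.0
```

Emit:
apply_moves([
  [0,0,0.5,0,0,0],
  [0,0,0.5,0,0,0],
  [0,0,0,0,0,0],
  [0,0,0,0,0,0],
  [0,0,0,0,0,0],
])

```text
time: 5.35
tool_pos: [596.0, 179.0, 68.1]
tcp_rot: [180.0, -0.0, 90.0]
ft_force: [0.0, 0.8, -0.4]
finger_gap: -0.1
grip_force: 0.0
```

Emit:
apply_moves([
  [0,0,0.5,0,0,0],
  [0,0,0.5,0,0,0],
  [0,0,0,0,0,0],
  [0,0,0,0,0,0],
  [0,0,0,0,0,0],
])

```text
time: 5.98
tool_pos: [596.0, 179.0, 67.1]
tcp_rot: [180.0, -0.0, 90.0]
ft_force: [-1.6, -0.9, 0.0]
finger_gap: 0.1
grip_force: 0.0
```

Run:
```python
from h import *
np.set_printoptions(precision=1,suppress=True)
im,d=eyes.snapshot('side')
cv2.imwrite('pics/s2.png',cv2.resize(im[100:240,220:400,::-1],None,fx=4,fy=4))
s=sense();im,d=eyes.snapshot('wrist')
cv2.imwrite('pics/w2.png',im[:,:,::-1])
print(s['ft_force'])
```

```text
[0.3 0.  0.1]
```

View pics/s2.png

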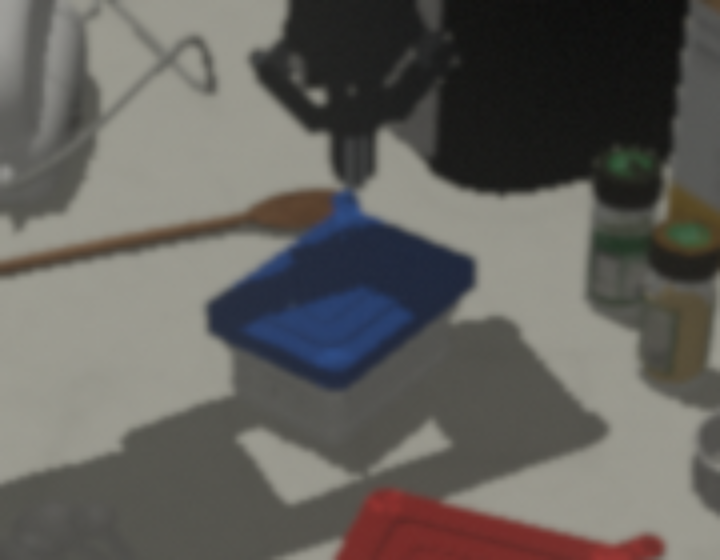

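View pics/w2.png

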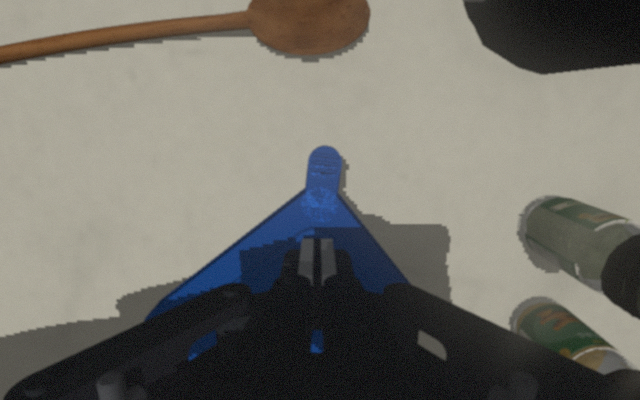

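The side crop shows the tips around (350,185), apparently hovering above the tab corner; the wrist view shows tips at (318,240) inside the tab corner (322,200). I'll project the TCP to compare.

Run:
```python
from h import *
np.set_printoptions(precision=1,suppress=True)
s=sense();print(s['tool_pos'],s['finger_gap'])
def proj(n,X):
    c=eyes.get_calibration(n);R=np.array(c['R']);t=np.array(c['t']).ravel()
    return cv2.projectPoints(np.array(X,float).reshape(-1,1,3),cv2.Rodrigues(R)[0],t,np.array(c['intrinsics']),np.array(c['D']))[0].reshape(-1,2)
T=np.array(s['tool_pos']);X=[T,T+[0,0,10],T+[0,0,20],[595.4,179.5,71]]
for n in('side','scene'):
    p=proj(n,X);print(n,p, (p-[220,100])*4)
im,d=eyes.snapshot('side')
print('depth at tip col',d[135:160,308])
uv=np.c_[np.full(25,308),np.arange(135,160)]
print(world('side',uv,d[135:160,308]))
im,d=eyes.snapshot('wrist');
uv=np.c_[np.full(12,318),np.arange(190,310,10)]
print(wworld(uv,d[190:310:10,318],s))
```

```text
[596.  179.   67.1] 0.09056792467390079
side [[307.8 158.3]
 [307.8 155. ]
 [307.8 151.6]
 [307.5 156.9]] [[351.1 233.2]
 [351.2 219.9]
 [351.2 206.5]
 [350.  227.7]]
scene [[295.1 182.3]
 [295.  179.2]
 [294.8 176.1]
 [294.8 181. ]] [[300.6 329. ]
 [299.9 316.7]
 [299.3 304.2]
 [299.3 324.1]]
depth at tip col [1206.9 1209.4 1208.7 1213.1 1216.8 1214.2 1211.9 1217.6 1220.7 1221.2
 1224.1 1228.3 1229.5 1291.4 1290.2 1286.4 1279.  1276.6 1270.5 1266.1
 1260.4 1251.8 1251.1 1254.9 1252.3]
[[594.1 169.9 140.8]
 [594.3 170.6 137.6]
 [593.8 168.5 136. ]
 [594.4 170.9 131.8]
 [594.8 172.5 127.9]
 [593.9 168.8 127.3]
 [593.1 165.5 126.6]
 [593.9 168.8 121.7]
 [594.2 169.9 118.1]
 [594.  168.9 115.9]
 [594.2 169.9 112.4]
 [594.7 171.9 108.2]
 [594.6 171.4 105.6]
 [606.5 221.   70.5]
 [606.  218.5  69. ]
 [604.8 213.8  69.1]
 [603.  206.3  71. ]
 [602.2 202.7  70.3]
 [600.6 196.2  71.5]
 [599.4 191.1  71.9]
 [597.9 184.9  73. ]
 [595.9 176.4  75.7]
 [595.4 174.4  74.1]
 [595.8 176.   70. ]
 [595.  172.3  69.4]]
[[596.8 202.7  67.1]
 [596.8 197.3  67.5]
 [596.8 191.7  67.6]
 [596.8 186.1  68. ]
 [596.8 181.3  70.9]
 [596.7 190.8 109.1]
 [596.6 190.5 119. ]
 [596.6 190.7 128.6]
 [596.6 190.9 137.1]
 [596.6 188.6 140.1]
 [596.6 184.5 139.5]
 [596.6 180.7 139.7]]
```

Depth from both cameras shows the finger ends about 36 mm short of the reported TCP, with the lid untouched (crown still ~71). I expect contact at a reported z of about 33–36, so I'll descend until there's force.

Emit:
apply_moves([
  [0,0,6,0,0,0],
  [0,0,6,0,0,0],
  [0,0,4,0,0,0],
  [0,0,2,0,0,0],
  [0,0,0,0,0,0],
])

```text
time: 6.8
tool_pos: [595.9, 179.0, 48.9]
tcp_rot: [-180.0, 0.0, 90.0]
ft_force: [0.4, 0.7, 0.0]
finger_gap: 0.0
grip_force: 0.0
```

Emit:
apply_moves([
  [0,0,2,0,0,0],
  [0,0,2,0,0,0],
  [0,0,1,0,0,0],
  [0,0,0,0,0,0],
  [0,0,0,0,0,0],
])

```text
time: 7.42
tool_pos: [596.1, 179.0, 44.2]
tcp_rot: [180.0, -0.0, 90.0]
ft_force: [0.6, 0.4, 0.7]
finger_gap: -0.2
grip_force: 0.0
```

Run:
```python
from h import *
np.set_printoptions(precision=1,suppress=True)
s=sense();print(s['tool_pos'],s['ft_force'],s['joint_pos'])
im,d=eyes.snapshot('side')
r=np.arange(143,162);uv=np.c_[np.full(len(r),308),r]
print(np.c_[r,world('side',uv,d[r,308])])
```

```text
[596.1 179.   44.2] [0.6 0.4 0.7] [12.  17.4 90.   0.  72.6 12. ]
[[143.  594.6 171.3 117.2]
 [144.  594.2 169.7 115.4]
 [145.  594.3 170.  112.3]
 [146.  594.3 170.  109.4]
 [147.  594.3 170.1 106.4]
 [148.  595.3 174.1 100.9]
 [149.  594.3 169.8 100.8]
 [150.  593.5 166.5 100. ]
 [151.  594.6 171.2  94. ]
 [152.  593.6 167.   93.8]
 [153.  594.  168.4  90. ]
 [154.  593.8 167.6  87.5]
 [155.  598.4 186.9  71.6]
 [156.  597.1 181.3  72.4]
 [157.  596.2 177.6  71.9]
 [158.  595.4 174.3  71.1]
 [159.  594.6 171.   70.4]
 [160.  593.4 165.7  70.9]
 [161.  592.7 163.   69.8]]
```

Emit:
apply_moves([
  [0,0,2,0,0,0],
  [0,0,2,0,0,0],
  [0,0,1,0,0,0],
  [0,0,1,0,0,0],
  [0,0,0,0,0,0],
])

```text
time: 8.1
tool_pos: [595.9, 179.0, 38.0]
tcp_rot: [-180.0, 0.0, 90.0]
ft_force: [0.4, 0.7, -0.6]
finger_gap: -0.1
grip_force: 0.0
```

Emit:
apply_moves([
  [0,0,0.5,0,0,0],
  [0,0,0.5,0,0,0],
  [0,0,0.5,0,0,0],
  [0,0,0.5,0,0,0],
  [0,0,0,0,0,0],
])

```text
time: 8.72
tool_pos: [596.0, 179.0, 36.0]
tcp_rot: [-180.0, 0.0, 90.0]
ft_force: [0.2, 1.0, 0.6]
finger_gap: -0.0
grip_force: 0.0
```

Emit:
apply_moves([
  [0,0,0.5,0,0,0],
  [0,0,0.5,0,0,0],
  [0,0,0.5,0,0,0],
  [0,0,0,0,0,0],
  [0,0,0,0,0,0],
])

```text
time: 9.35
tool_pos: [596.1, 179.1, 34.7]
tcp_rot: [180.0, -0.0, 90.0]
ft_force: [-0.7, 0.5, 0.9]
finger_gap: -0.1
grip_force: 0.7
```

Emit:
apply_moves([
  [0,0,0.5,0,0,0],
  [0,0,0.5,0,0,0],
  [0,0,0,0,0,0],
  [0,0,0,0,0,0],
  [0,0,0,0,0,0],
])

```text
time: 9.98
tool_pos: [596.1, 179.1, 33.7]
tcp_rot: [180.0, -0.0, 90.0]
ft_force: [0.0, 0.9, 3.1]
finger_gap: 0.3
grip_force: 1.5
```

Emit:
apply_moves([
  [0,0,0.5,0,0,0],
  [0,0,0.5,0,0,0],
  [0,0,0.5,0,0,0],
  [0,0,0,0,0,0],
  [0,0,0,0,0,0],
])

```text
time: 10.6
tool_pos: [596.2, 179.2, 32.6]
tcp_rot: [180.0, -0.0, 90.0]
ft_force: [-1.4, 0.8, 5.9]
finger_gap: 0.2
grip_force: 3.0
```

Emit:
apply_moves([
  [0,0,0.5,0,0,0],
  [0,0,0.5,0,0,0],
  [0,0,0.5,0,0,0],
  [0,0,0,0,0,0],
  [0,0,0,0,0,0],
])

```text
time: 11.22
tool_pos: [596.3, 179.2, 31.2]
tcp_rot: [180.0, -0.0, 90.0]
ft_force: [-1.5, 0.3, 5.9]
finger_gap: 0.1
grip_force: 3.3
```

Emit:
apply_moves([
  [0,0,0.5,0,0,0],
  [0,0,0.5,0,0,0],
  [0,0,0.5,0,0,0],
  [0,0,0,0,0,0],
  [0,0,0,0,0,0],
])

```text
time: 11.85
tool_pos: [596.4, 179.4, 29.9]
tcp_rot: [180.0, -0.0, 90.0]
ft_force: [-1.4, 1.7, 7.8]
finger_gap: -0.1
grip_force: 3.7
```

Emit:
apply_moves([
  [0,0,0.5,0,0,0],
  [0,0,0.5,0,0,0],
  [0,0,0,0,0,0],
  [0,0,0,0,0,0],
  [0,0,0,0,0,0],
])

```text
time: 12.48
tool_pos: [596.5, 179.4, 29.5]
tcp_rot: [179.9, -0.0, 90.0]
ft_force: [-3.2, 0.9, 10.6]
finger_gap: 0.0
grip_force: 5.7
```

Emit:
apply_moves([
  [-3,2.7,0,0,0,0],
  [-3,2.7,0,0,0,0],
  [-3,2.7,0,0,0,0],
  [-3,2.7,0,0,0,0],
  [0,0,0,0,0,0],
])

```text
time: 13.1
tool_pos: [607.6, 167.7, 29.6]
tcp_rot: [179.9, -0.1, 90.0]
ft_force: [-3.8, 1.5, 10.2]
finger_gap: 0.0
grip_force: 5.4
```

Emit:
apply_moves([
  [-3,2.8,0,0,0,0],
  [-3,2.8,0,0,0,0],
  [-3,2.8,0,0,0,0],
  [-3,2.8,0,0,0,0],
  [0,0,0,0,0,0],
])

```text
time: 13.72
tool_pos: [618.8, 155.5, 29.4]
tcp_rot: [179.9, -0.1, 90.0]
ft_force: [-2.4, 2.5, 8.8]
finger_gap: 0.0
grip_force: 5.0
```

Emit:
apply_moves([
  [-3.7,2.5,0,0,0,0],
  [-3.7,2.5,0,0,0,0],
  [-3.7,2.5,0,0,0,0],
  [-3.7,2.5,0,0,0,0],
  [0,0,0,0,0,0],
])

```text
time: 14.35
tool_pos: [628.8, 140.6, 29.2]
tcp_rot: [179.9, -0.0, 90.0]
ft_force: [-1.0, 1.7, 9.0]
finger_gap: -0.5
grip_force: 4.3
```

Emit:
apply_moves([
  [-3.6,2.2,0,0,0,0],
  [-3.6,2.2,0,0,0,0],
  [-3.6,2.0,0,0,0,0],
  [-3,1.5,0,0,0,0],
  [0,0,0,0,0,0],
])

```text
time: 14.98
tool_pos: [636.7, 127.3, 29.5]
tcp_rot: [179.9, -0.1, 90.0]
ft_force: [-1.8, 3.9, 9.1]
finger_gap: -0.0
grip_force: 5.0
```

Emit:
apply_moves([
  [-2.6,-2.8,0.2,0,0,0],
  [-2.8,-3.3,0,0,0,0],
  [-2.8,-3.3,0,0,0,0],
  [-2.8,-3.3,0,0,0,0],
  [0,0,0,0,0,0],
])

```text
time: 15.6
tool_pos: [624.7, 115.6, 29.5]
tcp_rot: [179.8, -0.0, 90.0]
ft_force: [1.3, 0.7, 7.7]
finger_gap: -0.1
grip_force: 4.1
```

Emit:
apply_moves([
  [-2.8,-3.3,0,0,0,0],
  [-2.8,-3.3,0,0,0,0],
  [-2.8,-3.3,0,0,0,0],
  [-2.8,-3.3,0,0,0,0],
  [0,0,0,0,0,0],
])

```text
time: 16.23
tool_pos: [612.2, 104.5, 30.0]
tcp_rot: [179.7, -0.0, 90.0]
ft_force: [1.6, 0.9, 9.4]
finger_gap: 0.0
grip_force: 5.0
```

Emit:
apply_moves([
  [-2.8,-3.2,0,0,0,0],
  [-2.8,-3.2,0,0,0,0],
  [-2.8,-3.2,0,0,0,0],
  [-2.8,-3.2,0,0,0,0],
  [0,0,0,0,0,0],
])

```text
time: 16.85
tool_pos: [599.7, 93.2, 30.2]
tcp_rot: [179.7, -0.0, 90.0]
ft_force: [2.1, 1.0, 9.3]
finger_gap: -0.1
grip_force: 4.9
```

Emit:
apply_moves([
  [-2.5,-3.6,0.3,0,0,0],
  [-2.5,-3.6,0.3,0,0,0],
  [-2.5,-3.6,0,0,0,0],
  [-2.5,-3.6,0,0,0,0],
  [0,0,0,0,0,0],
])

```text
time: 17.48
tool_pos: [584.9, 83.1, 29.1]
tcp_rot: [179.7, -0.0, 90.0]
ft_force: [2.6, 1.1, 8.5]
finger_gap: 0.0
grip_force: 4.0
```

Emit:
apply_moves([
  [-2.5,-3.6,0,0,0,0],
  [-2.5,-3.6,0,0,0,0],
  [-2.5,-3.6,0,0,0,0],
  [-2.5,-3.6,0,0,0,0],
  [0,0,0,0,0,0],
])

```text
time: 18.1
tool_pos: [570.2, 73.1, 29.0]
tcp_rot: [179.8, -0.0, 90.0]
ft_force: [1.4, 0.2, 8.7]
finger_gap: -0.0
grip_force: 4.3
```

Remaining to c2: (-14, -8.6), then toward e3.

Emit:
apply_moves([
  [-2.5,-3.7,0,0,0,0],
  [-2.5,-3.7,0,0,0,0],
  [-2.2,-3.4,0,0,0,0],
  [-1.2,-3,0,0,0,0],
  [0,0,0,0,0,0],
])

```text
time: 18.73
tool_pos: [556.7, 64.6, 29.1]
tcp_rot: [179.7, -0.0, 90.0]
ft_force: [2.0, 0.7, 8.2]
finger_gap: -0.2
grip_force: 4.4
```

Emit:
apply_moves([
  [2,-3.5,0,0,0,0],
  [3,-3,0,0,0,0],
  [3.3,-2.8,0,0,0,0],
  [3.3,-2.6,0,0,0,0],
  [0,0,0,0,0,0],
])

```text
time: 19.35
tool_pos: [544.8, 76.0, 29.1]
tcp_rot: [179.8, 0.0, 90.0]
ft_force: [1.2, -0.0, 9.6]
finger_gap: -0.1
grip_force: 4.7
```

Emit:
apply_moves([
  [3.2,-2.9,0.2,0,0,0],
  [3.2,-2.9,0,0,0,0],
  [3.2,-2.9,0,0,0,0],
  [3.2,-2.7,0,0,0,0],
  [0,0,0,0,0,0],
])

```text
time: 19.98
tool_pos: [533.5, 88.9, 28.8]
tcp_rot: [179.7, 0.0, 90.0]
ft_force: [3.3, -0.6, 8.7]
finger_gap: -0.5
grip_force: 4.0
```

Emit:
apply_moves([
  [3.6,-2.5,0,0,0,0],
  [3.6,-2.4,0,0,0,0],
  [3.6,-2.4,0,0,0,0],
  [3.6,-2.3,0,0,0,0],
  [0,0,0,0,0,0],
])

```text
time: 20.6
tool_pos: [523.5, 103.2, 28.6]
tcp_rot: [179.8, 0.0, 90.0]
ft_force: [1.5, -1.0, 9.0]
finger_gap: 0.3
grip_force: 4.4
```

Emit:
apply_moves([
  [3.5,-2.2,0,0,0,0],
  [3.5,-2.1,0,0,0,0],
  [3.5,-2,0,0,0,0],
  [2.8,-1.4,0,0,0,0],
  [0,0,0,0,0,0],
])

```text
time: 21.22
tool_pos: [515.9, 116.4, 28.7]
tcp_rot: [179.8, 0.0, 90.0]
ft_force: [2.1, -2.1, 9.0]
finger_gap: 0.0
grip_force: 4.6
```

Emit:
apply_moves([
  [2.8,2.8,0,0,0,0],
  [2.8,3.2,0,0,0,0],
  [2.8,3.3,0,0,0,0],
  [2.8,3.3,0,0,0,0],
  [0,0,0,0,0,0],
])

```text
time: 21.85
tool_pos: [527.7, 127.4, 28.5]
tcp_rot: [179.9, 0.1, 90.0]
ft_force: [-3.1, -1.3, 11.9]
finger_gap: -0.1
grip_force: 6.4
```

Emit:
apply_moves([
  [2.8,3.2,0,0,0,0],
  [2.8,3.2,0,0,0,0],
  [2.8,3.2,0,0,0,0],
  [2.8,3.2,0,0,0,0],
  [0,0,0,0,0,0],
])

```text
time: 22.48
tool_pos: [540.3, 138.9, 28.5]
tcp_rot: [179.9, 0.0, 90.0]
ft_force: [-4.2, -1.6, 13.1]
finger_gap: 0.2
grip_force: 6.5
```

Emit:
apply_moves([
  [2.8,3.2,-0.1,0,0,0],
  [2.8,3.2,0,0,0,0],
  [2.8,3.2,0,0,0,0],
  [2.8,3.4,0,0,0,0],
  [0,0,0,0,0,0],
])

```text
time: 23.1
tool_pos: [553.2, 150.1, 28.6]
tcp_rot: [179.9, 0.0, 90.0]
ft_force: [-3.1, -2.9, 12.2]
finger_gap: 0.1
grip_force: 6.2
```

Emit:
apply_moves([
  [2.6,3.5,-0.1,0,0,0],
  [2.5,3.5,0,0,0,0],
  [2.5,3.5,0,0,0,0],
  [2.5,3.5,0,0,0,0],
  [0,0,0,0,0,0],
])

```text
time: 23.72
tool_pos: [567.2, 160.3, 28.6]
tcp_rot: [179.9, 0.0, 90.0]
ft_force: [-3.9, -0.5, 11.7]
finger_gap: -0.0
grip_force: 5.9
```

Emit:
apply_moves([
  [2.5,3.5,0,0,0,0],
  [2.5,3.5,0,0,0,0],
  [2.5,3.5,0,0,0,0],
  [2.5,3.5,0,0,0,0],
  [0,0,0,0,0,0],
])

```text
time: 24.35
tool_pos: [581.1, 170.3, 28.6]
tcp_rot: [179.9, 0.0, 90.0]
ft_force: [-3.2, -2.2, 10.9]
finger_gap: -0.1
grip_force: 5.8
```

Emit:
apply_moves([
  [2.3,3.5,0,0,0,0],
  [2.3,3.5,0,0,0,0],
  [2.2,3.3,0,0,0,0],
  [2,2.8,0,0,0,0],
  [0,0,0,0,0,0],
])

```text
time: 24.98
tool_pos: [594.2, 179.0, 28.6]
tcp_rot: [179.9, 0.0, 90.0]
ft_force: [-3.2, -1.6, 10.7]
finger_gap: -0.3
grip_force: 5.8
```

Back at the tab. There's time left, so I'll go over the sides that read slightly higher (e1, c1, e2) again a little deeper.

Emit:
apply_moves([
  [0,1.5,0,0,0,0],
  [-6,5.6,0.1,0,0,0],
  [-6,5.6,0,0,0,0],
  [-6,5.6,0,0,0,0],
  [-6,5.6,0,0,0,0],
])

```text
time: 25.6
tool_pos: [617.9, 156.1, 28.6]
tcp_rot: [180.0, -0.1, 90.0]
ft_force: [-5.5, 4.9, 11.4]
finger_gap: 0.2
grip_force: 5.9
```

Emit:
apply_moves([
  [-7,4.7,0.1,0,0,0],
  [-7,4.7,0,0,0,0],
  [-7,4.5,0,0,0,0],
  [-6,3.5,0,0,0,0],
  [0,0,0,0,0,0],
])

```text
time: 26.22
tool_pos: [636.1, 128.5, 28.6]
tcp_rot: [179.9, -0.0, 90.0]
ft_force: [-0.9, 1.5, 10.0]
finger_gap: 0.3
grip_force: 5.0
```

Emit:
apply_moves([
  [-5.6,-6,0.1,0,0,0],
  [-5.6,-6.5,0,0,0,0],
  [-5.6,-6.5,0,0,0,0],
  [-5.6,-6.5,0,0,0,0],
  [-5.6,-6.5,0,0,0,0],
])

```text
time: 26.85
tool_pos: [604.7, 100.6, 28.7]
tcp_rot: [179.7, -0.1, 90.0]
ft_force: [3.7, 3.1, 8.4]
finger_gap: 0.3
grip_force: 3.7
```

Emit:
apply_moves([
  [-5.6,-6.5,0,0,0,0],
  [0,0,0,0,0,0],
  [-5,-7.2,0,0,0,0],
  [-5,-7.2,0,0,0,0],
  [0,0,0,0,0,0],
])

```text
time: 27.48
tool_pos: [583.3, 84.4, 28.6]
tcp_rot: [179.8, -0.0, 90.0]
ft_force: [-0.8, 0.5, 9.4]
finger_gap: 0.4
grip_force: 4.9
```

Emit:
apply_moves([
  [0,0,0.3,0,0,0],
  [0,0,0.3,0,0,0],
  [0,0,0,0,0,0],
  [0,0,0,0,0,0],
  [0,0,0,0,0,0],
])

```text
time: 28.1
tool_pos: [583.4, 84.4, 28.5]
tcp_rot: [179.8, 0.0, 90.0]
ft_force: [-3.0, -0.6, 14.7]
finger_gap: 0.4
grip_force: 7.3
```

Bottomed out (force rises with no travel). Moving clear and checking.

Emit:
apply_moves([
  [0,0,-5,0,0,0],
  [0,0,-15,0,0,0],
  [0,0,-40,0,0,0],
  [-20,0,-50,0,0,0],
  [-20,0,-30,0,0,0],
])

```text
time: 28.72
tool_pos: [582.8, 44.3, 170.0]
tcp_rot: [179.8, 0.0, 90.0]
ft_force: [0.9, -0.8, 0.2]
finger_gap: -0.1
grip_force: 0.0
```

Run:
```python
from h import *
np.set_printoptions(precision=1,suppress=True)
s=sense();im,d=snap('wrist','w3.png');print(s['tool_pos'],s['ft_force'])
c=models.cut_out('lid','wrist')
v,u=np.nonzero(c[0]['pixels']&(d>0));P=wworld(np.c_[u,v],d[v,u],s)
P=P[(P[:,2]>50)&(P[:,2]<90)]
c,_,_=cv2.minAreaRect(P[:,:2].astype(np.float32));print(cv2.minAreaRect(P[:,:2].astype(np.float32)))
c=np.array([575.8,122]);a=np.radians(38.3);R=np.array([[np.cos(a),-np.sin(a)],[np.sin(a),np.cos(a)]])
L=(P[:,:2]-c)@R
for n,p in zip('t e1 c1 e2 c2 e3 c3 e4'.split(),[(51,33),(54,0),(51,-33),(0,-36),(-51,-33),(-54,0),(-51,33),(0,36)]):
    m=np.linalg.norm(L-p,axis=1)<5
    if m.sum(): print(n,np.percentile(P[m,2],[50,95]))
```

```text
[582.8  44.3 170. ] [ 0.9 -0.8  0.2]
((577.5320434570312, 121.92330932617188), (144.35586547851562, 108.20111083984375), 36.473976135253906)
t [62.9 65. ]
e1 [63.2 65. ]
c1 [62.8 64.8]
e2 [63.1 64.7]
c2 [63.2 64.7]
e3 [62.9 64.8]
c3 [62.5 64.6]
e4 [63.2 64.8]
```

The crown is level all round at about 65–66 mm; the lid shifted only about 2 mm.

```bash
python3 -c "
from h import *
print(job.hand_in())"
```

```text
the job is handed in; nothing more can be done
None
```

I ran the closed fingertips clockwise round the bead from the tab and back, finished with the crown level at about 65 mm all round (66 mm is fully home, measured to about 2 mm), moved clear and handed the job in at about 29 s; no verdict came back.

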